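# Gauge the roller gap of a bench pump

### The arm

A 7-joint arm with a two-finger parallel gripper is mounted at the origin on a cart in front of the work surface, level with it; the furniture and walls round the work are solid. World frame = base frame: x ahead of the robot, y to its left, z up, the work surface at z = 0. Lengths are in m, angles in rad, forces in N, time in s.
With the tool pointing down it reaches from about 0.35 to 0.9 m from the base axis. Payload 8.1 kg.
Tool frame: the origin (TCP) lies midway between the tips of the shut fingers; the grasp point (between the pads) lies behind it (arm.tcp_to_grasp is the z of the grasp point in the tool frame, in m); z points along the fingers, y is the line along which they close (so a half turn about z gives the same grasp; the last joint's range is limited). The gripper opens to 92 mm and grips with 3 to 60 N. Pads are 19 mm wide; open, the fingers measure 130 mm over their backs; the gripper's body (75 mm by 190 mm) begins 47 mm behind the grasp point.
Start: joints at [-1.424, 0.434, 0.025, 1.573, -0.012, 1.134, -0.075], TCP at [0.155, 0.606, 0.227] pointing down, gripper open.
Joint ranges: [-2.62, 2.62], [-0.44, 2.09], [-1.27, 1.32], [0.08, 2.57], [-1.32, 4.46], [0.12, 2], [-2.74, 2.74]. Speed limits (rad/s): [2.22, 2.22, 3.01, 3.01, 3.14, 3.14, 3.14].

### API

Orientations are given as a rotation vector (axis times angle).
In Python, from cell import readout, vision, arm gives the robot as it stands.
- The arm moves only by the tool carry_out, never from a script. Its argument "increments" is one flat list of numbers, 6 for each row, row after row: the shift along the world's x, y, z in mm, then the turn, a rotation vector about the world's x, y, z in rad. In form: [tx, ty, tz, wx, wy, wz, tx, ty, tz, wx, wy, wz, ...]. A call has 1 to 20 rows; each row shifts and turns the commanded pose from where the row before left it; what a row does not reach is not made up. A row lasts 1/8 s, in which the tool goes at most 62.5 mm and 10.7 degrees, less where a joint would pass 70% of its speed; a pose out of reach is approached as far as the arm can. A call with a gripper value outside its range is refused whole. "grip" is the closure, from 0 (fully open) to 1 (shut), set as the call begins (left out, the last holds). The fingers move at their own pace and stop on an object; "newtons" is the grip in N (left out, the last holds). Time passes only in rows, so rows that do not move let the fingers close. It gives the time, the measured TCP pose, the force, the opening and the grip force at its end, in the units of the state.
- readout.observe(): the state, without advancing time (a new reading comes with each control period).
- vision.get_image(name): name is "scene" or "side" or "wrist"; returns the picture (400x640x3 uint8, red, green, blue); there is no depth.
- vision.calibration(name): a dict with "fov_y" (degrees; the focal length in pixels is half the picture's height over the tangent of half this angle, whatever the lens; pixels are square), "cx", "cy" (the principal point, pixels), "pose" (4x4, takes a point from camera to world coordinates). Camera axes: x right, y up, looking along -z (the intrinsics and any distortion apply to the point x, -y, -z); pixel columns grow to the right and rows downward; lengths in m; the calibration is good to about 2 mm. A picture is of the moment at which its call begins: read the wrist's pose just before it. calibration takes no time and is no camera call; for the wrist camera it gives the pose at the moment of the call.
- arm.sign_off(): hands the job in; it is judged then, once.
The state is a dict: "clock": time; "joints": joint angles; "dq": joint speeds; "joint_efforts": joint torques, N m; "position": TCP position; "ee_rot": TCP orientation; "force": force on the tool from outside, world axes, zero at the start; "ft_torque": the same for the moment, N m; "width": opening from 0.0 (shut) to 1.0 (fully open); "gripper_force": force on a finger pad.
Only numpy, scipy, OpenCV 4.12 (cv2) and the standard library are available. Lean on these libraries where they do the work, as an engineer would, in place of code of your own. Each camera call takes 0.05 s, during which the arm holds its last target. There are 200 camera calls.

### The job

Find the roller gap of the bench pump with the gauge leaves: starting with the thinnest (green 3 mm, then blue 5, yellow 7, red 9), push each leaf all the way down between the roller and the raceway wall, flange on the rim. A leaf that slips in freely is too thin: draw it out and lay it in the kidney dish. Leave the first leaf that binds standing fully down in the gap for the technician to read, leave the thicker ones in their stand, and do not knock anything else about.

Things in the scene. Friction and masses are not known exactly. Their poses are not given: they have to be found in the camera images.
- pump: bench roller pump, fixed, white housing 200 x 150 mm, clear cover standing open at the back (175 mm high). Origin under its middle, x from the front panel to the back. On the deck (66 mm up) a U-shaped raceway wall, open to the back: inner radius 52.5 mm about (-20, 0) mm, 12 mm thick, flat rim 104 mm up; within 90 mm of the gauge point nothing is higher
- rotor: the pump's rotor, braked at some angle; origin on its axis, at worktop height. White rollers of 22 mm: the one to gauge stands on its -x side near the wall, flat top level with the rim; the other opposite. The gauged roller is sprung toward the wall onto a stop, by 5 N plus 1 N per mm, and gives 1.8 mm at most. The stop's setting, so the gap, is unknown (3.5 to 8.5 mm)
- gauge_point (a point): on the inner face of the raceway wall opposite the middle of the gauged roller, at rim height. Axes as the rotor: +x from the wall across the gap to the roller, y along the wall, z up. Gap 38 mm deep; top edges of wall and roller bevelled, 1.5 mm wide, 3 mm deep. A leaf goes in from above, thickness along x; the wall is curved, so its flat face stays 0.5 mm off this point
- stand: grey gauge stand, fixed block 208 (x) x 52 (y) x 36 mm high, origin under its middle. Four upright through slots along its x at -72, -24, 24, 72 mm, 11.5 (x) x 17 (y) mm; the leaves hang in them by their flanges, thickness along x, in any order
- dish: pale grey kidney dish, fixed, 126 (x) x 237 (y) x 37 mm high, origin under its middle, where the floor is about 7 mm up; some flat sachets lie in it
- iodine: brown bottle with white cap, 49 x 122 mm, loose bystander, origin under its middle
- carton: small purple and white carton, 31 x 47 x 72 mm, loose bystander, origin under its middle
- leaf_1: gauge leaf 3 mm thick: green head with 1 dot on top, 45 g. Origin mid-underside of its flange; x thickness, y width, z up. Below: steel blade 3 (x) x 14 (y) x 28 mm, the lower 10 mm tapered 1 mm a side. Above: flange 18 x 22 x 4 mm, then the head to grip, 14 (x) x 20 (y) mm, 4 to 38 mm up. Fully down in the gap its flange lies on the rim; in the stand, on the block's top
- leaf_2: gauge leaf 5 mm thick: blue head with 2 dots on top, 45 g. Origin mid-underside of its flange; x thickness, y width, z up. Below: steel blade 5 (x) x 14 (y) x 28 mm, the lower 10 mm tapered 1 mm a side. Above: flange 18 x 22 x 4 mm, then the head to grip, 14 (x) x 20 (y) mm, 4 to 38 mm up. Fully down in the gap its flange lies on the rim; in the stand, on the block's top
- leaf_3: gauge leaf 7 mm thick: yellow head with 3 dots on top, 45 g. Origin mid-underside of its flange; x thickness, y width, z up. Below: steel blade 7 (x) x 14 (y) x 28 mm, the lower 10 mm tapered 1 mm a side. Above: flange 18 x 22 x 4 mm, then the head to grip, 14 (x) x 20 (y) mm, 4 to 38 mm up. Fully down in the gap its flange lies on the rim; in the stand, on the block's top
- leaf_4: gauge leaf 9 mm thick: red head with 4 dots on top, 45 g. Origin mid-underside of its flange; x thickness, y width, z up. Below: steel blade 9 (x) x 14 (y) x 28 mm, the lower 10 mm tapered 1 mm a side. Above: flange 18 x 22 x 4 mm, then the head to grip, 14 (x) x 20 (y) mm, 4 to 38 mm up. Fully down in the gap its flange lies on the rim; in the stand, on the block's top

How it is judged:
By the outcome, as a careful person would: the job done as asked, in the order asked, and still so for the second after the job is handed in, with the robot touching nothing.
It also fails if it takes over 72 s, if anything falls off the work surface, if the arm or the gripper's body presses on something with over 40 N, if the wrist force passes 120 N, or if a joint passes its speed limit or range.

## Working session

There is one attempt and no reset: what is moved stays moved. The work goes in short steps, Python scripts to look and compute and a tool call to move; the robot and the scene stay as the last step left them, time stands still between calls to the robot, and variables do not carry over. Pictures are saved under pics/ and viewed, at most 10 in all, crops included, and the job is handed in when it is done.

Besides the shell and the picture viewer there is one more tool, called after "Emit:" as name(argument=value, ...) on one line, values as JSON. carry_out: Moves the arm, as the interface text tells. Its arguments: {"type":"object","properties":{"increments":{"type":"array","items":{"type":"number"}},"grip":{"type":"number"},"newtons":{"type":"number"}},"required":["increments"]}

```bash
mkdir -p pics
cat > h.py <<'E'
import numpy as np, cv2
from cell import readout, vision, arm
def snap(n,f):
    c=vision.calibration(n); im=vision.get_image(n); cv2.imwrite(f'pics/{f}.png',im[:,:,::-1]); np.save(f'pics/{f}.npy',im)
    import pickle; pickle.dump(c,open(f'pics/{f}.pkl','wb')); return im,c
def load(f):
    import pickle; return np.load(f'pics/{f}.npy'),pickle.load(open(f'pics/{f}.pkl','rb'))
def K(c): 
    f=200/np.tan(np.radians(c['fov_y'])/2); return f,c['cx'],c['cy']
def ray(c,u,v):
    f,cx,cy=K(c); P=np.array(c['pose']); return P[:3,3],P[:3,:3]@np.array([(u-cx)/f,-(v-cy)/f,-1])
def onz(c,u,v,z):
    o,d=ray(c,u,v); return o+d*(z-o[2])/d[2]
def proj(c,p):
    f,cx,cy=K(c); P=np.array(c['pose']); q=P[:3,:3].T@(np.array(p)-P[:3,3]); return cx+f*q[0]/-q[2], cy-f*q[1]/-q[2]
E
python3 - <<'E'
from h import *
s=readout.observe(); print(s); print(arm.tcp_to_grasp)
for n in ['scene','side','wrist']:
    im,c=snap(n,n+'0'); print(n,{k:(np.round(v,4).tolist() if k=='pose' else v) for k,v in c.items()})
E
```

```text
{'clock': 0.0, 'joints': array([-1.42357287,  0.43518587,  0.02501718,  1.57409262, -0.0116105 ,
        1.1339949 , -0.07508939]), 'dq': array([ 0.00054256, -0.00202394,  0.00132352, -0.00106388,  0.0009246 ,
       -0.00145374, -0.00061895]), 'joint_efforts': array([-1.12727746e-03, -6.67850876e+01,  9.84821431e-01, -3.14478850e+01,
       -6.03435352e-02,  4.28432738e-02,  1.58653233e-04]), 'position': array([0.1544722 , 0.60508741, 0.22597027]), 'ee_rot': array([-3.91558157e-01, -3.11705105e+00,  2.41078270e-03]), 'force': array([ 1.22486861, -0.77106699, -0.06761419]), 'ft_torque': array([-0.00202752, -0.01766018, -0.01656139]), 'gripper_force': 0.0, 'width': 1.0007039585491195}
-0.0188
scene {'fov_y': 48.243826975723636, 'cx': 311.66494467734674, 'cy': 204.41591472102184, 'pose': [[-0.4381, 0.4343, -0.787, -0.3321], [-0.8989, -0.204, 0.3878, 0.4083], [0.0079, 0.8774, 0.4798, 0.6296], [0.0, 0.0, 0.0, 1.0]]}
side {'fov_y': 43.17161626110862, 'cx': 308.96537563450016, 'cy': 201.18480451918265, 'pose': [[0.9679, -0.1475, 0.2034, 0.8823], [0.2512, 0.5536, -0.794, -1.23], [0.0045, 0.8196, 0.5729, 0.9745], [0.0, 0.0, 0.0, 1.0]]}
wrist {'fov_y': 60.31552926429756, 'cx': 320.12601186595805, 'cy': 199.7508193427042, 'pose': [[0.2476, -0.9348, -0.2548, 0.0864], [0.9689, 0.2383, 0.067, 0.6215], [-0.0019, -0.2634, 0.9647, 0.3834], [0.0, 0.0, 0.0, 1.0]]}
```

View pics/scene0.png

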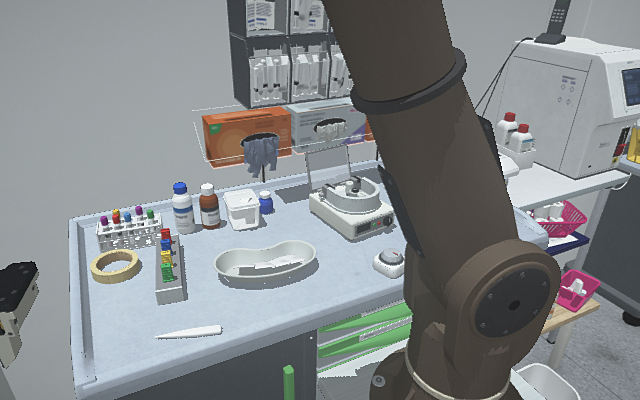

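View pics/side0.png

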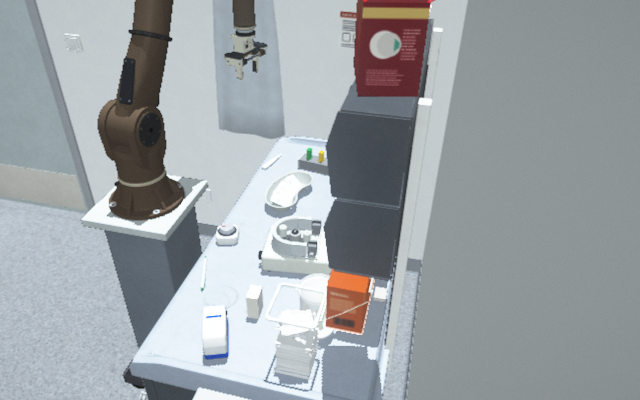

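The scene view shows the stand at about (170,270) with heads, far to near, red (165,233), blue (166,243), yellow (166,256) and green (168,270). The dish is at (267,262), and the pump's raceway is at about (350,195) with its panel facing lower right. In the side view the stand is at (315,158), the dish at (289,190) and the pump at (300,245).

Run:
```python
from h import *
im,c=load('scene0'); s,cs=load('side0')
for n,u,v,z in [('red',165,230,.074),('blue',166,240,.074),('yel',166,253,.074),('grn',168,265,.074),('stand near bl',157,302,0),('stand near br',185,297,0),('dish',267,255,.037),('dishL',216,262,.037),('dishR',316,252,.037),('pumpfrontbot',350,240,0),('pfr',394,228,0),('pl',310,205,0.04),('rotor',350,190,.104)]:
    print(n,np.round(onz(c,u,v,z),3))
for n,u,v,z in [('grn',309,150,.074),('yel',321,152,.074),('dish',289,190,.03),('rotor',294,235,.104),('pumpfl',262,262,.0),('dishb',272,203,.037),('disht',308,176,.037)]: print('S',n,np.round(onz(cs,u,v,z),3))
```

```text
red [0.613 0.324 0.074]
blue [0.569 0.329 0.074]
yel [0.517 0.339 0.074]
grn [0.471 0.343 0.074]
stand near bl [0.456 0.378 0.   ]
stand near br [0.447 0.322 0.   ]
dish [0.467 0.127 0.037]
dishL [0.49  0.24  0.037]
dishR [0.429 0.021 0.037]
pumpfrontbot [ 0.488 -0.106  0.   ]
pfr [ 0.488 -0.243  0.   ]
pl [ 0.634 -0.063  0.04 ]
rotor [ 0.558 -0.142  0.104]
S grn [0.481 0.332 0.074]
S yel [0.527 0.329 0.074]
S dish [0.466 0.125 0.03 ]
S rotor [ 0.574 -0.191  0.104]
S pumpfl [ 0.483 -0.209  0.   ]
S dishb [0.437 0.029 0.037]
S disht [0.508 0.217 0.037]
```

```bash
python3 -c "
import cv2,numpy as np
a=cv2.imread('pics/scene0.png');b=cv2.imread('pics/side0.png');w=cv2.imread('pics/wrist0.png')
A=cv2.resize(a[140:320,140:420],None,fx=1.428,fy=1.428,interpolation=3)
A=cv2.resize(a[150:310,145:405],(400,246),interpolation=3);B=cv2.resize(b[130:300,220:400],(400,378)[::1],interpolation=3)
C=np.zeros((600,800,3),np.uint8);C[:246,:400]=A;C[:378,400:]=B;C[250:500,:400]=cv2.resize(w,(400,250))
cv2.imwrite('pics/c1.png',C)"
```

```text
(no output)
```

View pics/c1.png

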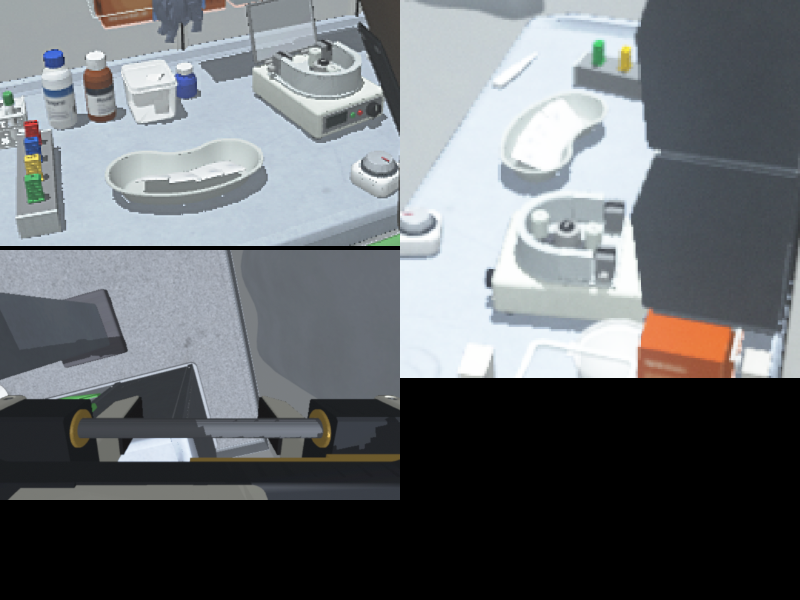

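Emit:
carry_out(increments=[43,-30,3,0,0,-0.143,43,-30,3,0,0,-0.143,43,-30,3,0,0,-0.143,43,-30,3,0,0,-0.143,43,-30,3,0,0,-0.143,43,-30,3,0,0,-0.143,43,-30,3,0,0,-0.143,43,-30,3,0,0,-0.143,41,-30,3,0,0,-0.143,0,0,0,0,0,-0.143,0,0,0,0,0,0,0,0,0,0,0,0])

```text
clock: 1.65
position: [0.5387, 0.3364, 0.2535]
ee_rot: [-2.334, -2.102, 0.001]
force: [-0.6, 0.2, 0.0]
width: 0.999
gripper_force: 0.0
```

Run:
```python
from h import *
im,c=snap('wrist','w1'); s=readout.observe(); print(s['position'],s['ee_rot'],s['joints'],s['force'])
```

```text
[0.53871122 0.33650632 0.25357694] [-2.33429259e+00 -2.10180699e+00  4.68056170e-04] [-0.95088466  0.4517671   0.464926    1.53502893 -0.21159168  1.20531328
 -0.55498848] [-0.71487183 -0.3805058   0.51118241]
```

View pics/w1.png

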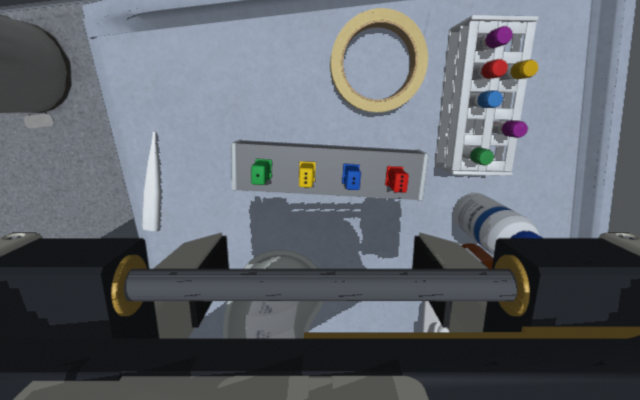

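The wrist view shows the stand block spanning (233,142) to (426,198). The heads run left to right: green (261,173), yellow (307,176), blue (352,177), red (398,181). A zoom will give the dots.

Run:
```python
from h import *
im,c=load('w1')
cv2.imwrite('pics/c2.png',cv2.resize(im[130:205,225:435,::-1],None,fx=3.8,fy=3.8,interpolation=cv2.INTER_NEAREST))
hsv=cv2.cvtColor(im,cv2.COLOR_RGB2HSV)
for n,(u0,u1) in dict(g=(245,280),y=(292,322),b=(338,368),r=(382,416)).items():
    m=(hsv[130:205,u0:u1,1]>120).astype(np.uint8)
    ys,xs=np.nonzero(m); print(n,xs.min()+u0,xs.max()+u0,ys.min()+130,ys.max()+130,xs.mean()+u0,ys.mean()+130)
# block top corners
for p in [(233,142),(426,155),(233,189),(423,198)]: print(p,np.round(onz(c,*p,.036),4))
```

```text
g 251 271 159 184 261.0159817351598 171.2488584474886
y 299 315 161 187 306.3681592039801 173.62686567164178
b 342 360 164 189 351.18224299065423 176.2126168224299
r 385 408 166 192 396.4591836734694 178.76122448979592
(233, 142) [0.4489 0.3776 0.036 ]
(426, 155) [0.6557 0.3417 0.036 ]
(233, 189) [0.44   0.3261 0.036 ]
(423, 198) [0.6512 0.2934 0.036 ]
```

View pics/c2.png

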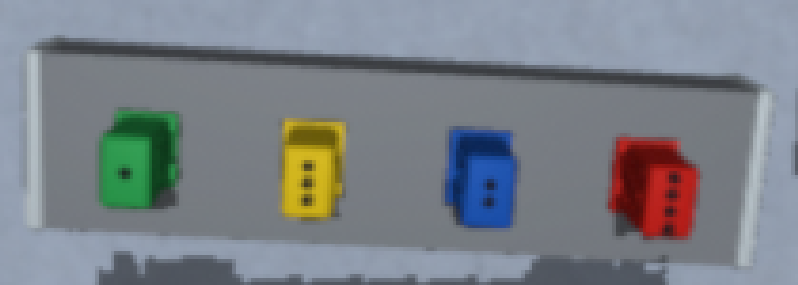

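The zoom puts the top dots at green (257.6,175.5), yellow (305.8,178.2), blue (353.7,181.0) and red (401.8,183.9). The order along the stand is 1, 3, 2, 4.

Run:
```python
from h import *
im,c=load('w1')
P=[onz(c,225+u/3.8-.4,130+v/3.8-.4,.074) for u,v in [(125,170),(307,182),(489,193),(671,205)]]
print(np.round(P,4)); d=P[3]-P[0]; print(np.linalg.norm(d), np.arctan2(d[1],d[0]))
# same stand in scene cam check
s=readout.observe(); 
from scipy.spatial.transform import Rotation as R
M=R.from_rotvec(s['ee_rot']).as_matrix(); print(M.round(3), 'y yaw',np.arctan2(M[1,1],M[0,1]))
```

```text
[[0.4776 0.3464 0.074 ]
 [0.5246 0.3382 0.074 ]
 [0.5718 0.3303 0.074 ]
 [0.6193 0.3221 0.074 ]]
0.14376344126875074 -0.16984226985245485
[[ 0.105  0.995 -0.001]
 [ 0.995 -0.105  0.   ]
 [ 0.    -0.001 -1.   ]] y yaw -0.10471948952159706
```

Emit:
carry_out(increments=[-30,5,0,0,0,-0.065,-31,5,-30,0,0,0,0,0,-50,0,0,0,0,0,-50,0,0,0,0,0,-40,0,0,0,0,0,-25,0,0,0,0,0,-14,0,0,0,0,0,0,0,0,0,0,0,0,0,0,0], grip=0.7, newtons=25)

```text
clock: 2.82
position: [0.4791, 0.3462, 0.0458]
ee_rot: [-2.405, -2.021, -0.003]
force: [0.9, 0.3, 0.8]
width: 0.3
gripper_force: 0.0
```

Emit:
carry_out(increments=[0,0,0,0,0,0,0,0,0,0,0,0,0,0,0,0,0,0,0,0,0,0,0,0], grip=1)

```text
clock: 3.32
position: [0.4788, 0.346, 0.0455]
ee_rot: [-2.406, -2.02, -0.002]
force: [-1.0, -0.6, 6.5]
width: 0.148
gripper_force: 25.0
```

Emit:
carry_out(increments=[0,0,30,0,0,0,0,0,50,0,0,0,0,-20,50,0,0,0,6,-45,40,0,0,0,6,-50,34,0,0,0,6,-52,0,0,0,0,6,-52,0,0,0,0,6,-52,0,0,0,0,6,-52,0,0,0,0,6,-52,0,0,0,0,6,-52,0,0,0,0,6,-50,0,0,0,0,12,-44,0,0,0,0,0,0,0,0,0,0,0,0,0,0,0,0,0,0,0,0,0,0])

```text
clock: 5.32
position: [0.5445, -0.1738, 0.2486]
ee_rot: [-2.403, -2.022, -0.001]
force: [0.0, -0.3, -0.3]
width: 0.15
gripper_force: 25.0
```

Run:
```python
from h import *
im,c=snap('wrist','w2'); s=readout.observe(); print(s['position'],s['ee_rot'],s['joints'],s['force'],s['width'])
```

```text
[ 0.54461263 -0.17385615  0.24871041] [-2.40353036e+00 -2.02213769e+00 -6.80900702e-04] [-0.26550606  0.36848421  0.66498209  1.71376939 -0.24728141  1.14487937
  0.29810077] [-0.12159569  0.53702846 -0.16442201] 0.15139807954379275
```

View pics/w2.png

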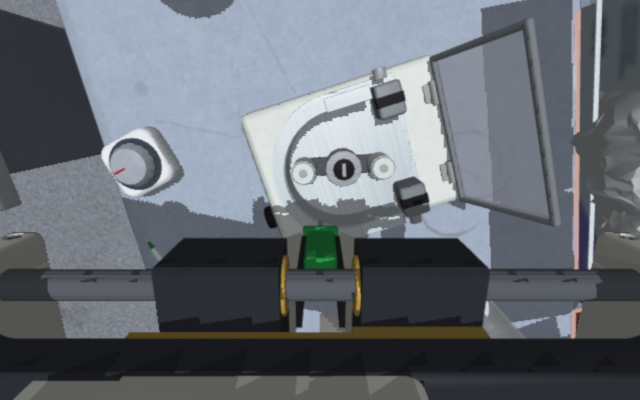

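The wrist view shows the gauged roller at about (303,172), the hub at (344,168) and the opposite roller at (384,167). The raceway wall arcs at the left near (280,175). I'll zoom in for exact pixels.

Run:
```python
from h import *
im,c=load('w2')
cv2.imwrite('pics/c3.png',cv2.resize(im[130:215,265:405,::-1],None,fx=5.6,fy=5.6,interpolation=cv2.INTER_CUBIC))
for p in [(303,172),(384,167)]: print(np.round(onz(c,*p,.104),4))
```

```text
[ 0.5323 -0.1589  0.104 ]
[ 0.6039 -0.1668  0.104 ]
```

View pics/c3.png

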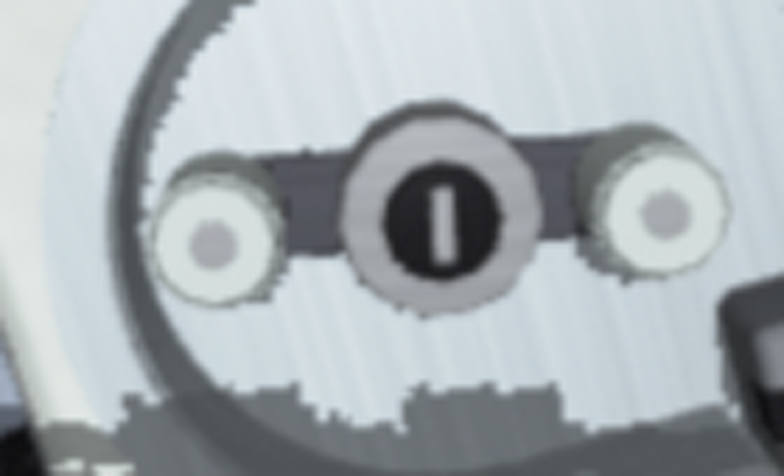

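Converting the zoom's pixels: gauged roller top centre (214,245), opposite roller (667,215), rim inner edge near (108,235).

```bash
cat > g.py <<'E'
from h import *
from scipy.optimize import least_squares
im,c=load('w2')
def Q(u,v,z=.104): return onz(c,265+u/5.6-.4,130+v/5.6-.4,z)[:2]
C1,C2=Q(214,245),Q(667,215)
e=(C2-C1)/np.linalg.norm(C2-C1); print('C1',C1,'C2',C2,'d',np.linalg.norm(C2-C1),'yaw x',np.arctan2(e[1],e[0]))
print('roller r',np.linalg.norm(Q(151,245)-C1),np.linalg.norm(Q(277,245)-C1),np.linalg.norm(Q(214,307)-C1))
# radial edge search: subpixel gradient along rays from hub
g=cv2.GaussianBlur(cv2.cvtColor(im,cv2.COLOR_RGB2GRAY).astype(np.float32),(0,0),.7)
C0=C1+e*.035
def prof(a,rs,C):
    pts=[proj(c,[C[0]+r*np.cos(a),C[1]+r*np.sin(a),.104]) for r in rs]
    return cv2.remap(g,np.float32([[p[0] for p in pts]]),np.float32([[p[1] for p in pts]]),cv2.INTER_LINEAR)[0]
b=np.arctan2(-e[1],-e[0]); rs=np.arange(.030,.075,.0015)
for da in (-1.2,-.8,-.5,-.25,-.1,0,.1,.25): print(da,prof(b+da,rs,C0).astype(int).tolist())
print((rs*1e3).tolist())
E
python3 g.py
```

```text
C1 [ 0.53189913 -0.16009481] C2 [ 0.60349997 -0.16766305] d 0.07199971403522233 yaw x -0.10530944775876336
roller r 0.010022879533447724 0.010022971402117645 0.01010101604319942
-1.2 [226, 226, 226, 226, 226, 226, 226, 226, 226, 226, 216, 155, 119, 117, 117, 144, 211, 227, 228, 228, 229, 229, 230, 230, 222, 212, 210, 195, 163, 166]
-0.8 [221, 223, 225, 226, 225, 224, 223, 223, 223, 223, 208, 153, 120, 117, 120, 169, 220, 226, 227, 227, 227, 227, 226, 223, 222, 223, 223, 222, 222, 222]
-0.5 [180, 211, 219, 221, 222, 222, 223, 223, 222, 221, 202, 141, 114, 100, 117, 184, 220, 224, 224, 223, 222, 222, 220, 221, 223, 223, 223, 223, 224, 225]
-0.25 [179, 195, 202, 203, 197, 187, 172, 157, 149, 191, 196, 140, 96, 86, 120, 186, 218, 217, 216, 216, 216, 217, 222, 224, 225, 225, 225, 225, 225, 224]
-0.1 [219, 214, 201, 190, 193, 205, 217, 219, 215, 191, 173, 137, 87, 89, 128, 185, 211, 214, 215, 215, 215, 216, 222, 226, 227, 228, 227, 220, 205, 184]
0 [216, 194, 173, 171, 171, 173, 196, 216, 219, 209, 172, 127, 86, 90, 128, 183, 210, 214, 214, 214, 214, 218, 224, 227, 227, 225, 216, 199, 173, 149]
0.1 [218, 213, 199, 186, 187, 200, 214, 218, 213, 185, 157, 110, 83, 94, 133, 186, 210, 213, 213, 212, 215, 219, 225, 227, 226, 217, 202, 179, 151, 161]
0.25 [169, 187, 196, 193, 196, 191, 189, 201, 208, 200, 143, 93, 86, 100, 137, 185, 209, 211, 210, 211, 214, 216, 222, 226, 223, 212, 194, 165, 149, 163]
[30.0, 31.5, 33.0, 34.5, 36.00000000000001, 37.50000000000001, 39.00000000000001, 40.50000000000001, 42.00000000000001, 43.500000000000014, 45.000000000000014, 46.500000000000014, 48.000000000000014, 49.500000000000014, 51.000000000000014, 52.50000000000002, 54.00000000000002, 55.50000000000002, 57.00000000000002, 58.50000000000002, 60.00000000000003, 61.50000000000003, 63.00000000000003, 64.50000000000003, 66.00000000000003, 67.50000000000003, 69.00000000000003, 70.50000000000003, 72.00000000000004, 73.50000000000004]
```

```bash
cat >> g.py <<'E'
print('----')
rs=np.arange(.046,.060,.0002); pts=[]
for da in np.arange(-1.35,.75,.05):
    p=prof(b+da,rs,C0); i=np.argmax(np.diff(p)); 
    j=np.nonzero((p[:-1]<165)&(p[1:]>=165))[0]
    if len(j): pts.append(C0+rs[j[0]]*np.array([np.cos(b+da),np.sin(b+da)]))
pts=np.array(pts)
f=least_squares(lambda q:np.hypot(*(pts-q[:2]).T)-q[2],[*C0,.053],loss='soft_l1',f_scale=.0005)
print(len(pts),'centre',f.x,'rms',np.sqrt(np.mean(f.fun**2)), 'C0',C0)
d=(C1-f.x[:2]); print('r1',np.linalg.norm(d),'dir',np.arctan2(-d[1],-d[0]))
hsv=cv2.cvtColor(im,cv2.COLOR_RGB2HSV); m=(hsv[:,:,1]>120)&(abs(hsv[:,:,0].astype(int)-65)<20); m[:222]=0;m[275:]=0;m[:,:295]=0;m[:,345:]=0
for v in range(226,272,4):
    x=np.nonzero(m[v])[0]; print(v,x.min() if len(x) else 0,x.max() if len(x) else 0,end=' | ')
t=np.array([.5446,-.1739,.2487])
ax=np.array([np.cos(-.17),np.sin(-.17),0]);ay=np.array([-ax[1],ax[0],0])
for z in (.0285,-.0055):
  for sx in (-7,7):
    for sy in (-10,10): print(z,sx,sy,np.round(proj(c,t+ax*sx/1e3+ay*sy/1e3+[0,0,z]),1))
E
python3 g.py | sed -n '/----/,$p'
```

```text
----
37 centre [ 0.56856433 -0.16403709  0.05366196] rms 7.040124649185426e-05 C0 [ 0.56670523 -0.16377383]
r1 0.03687653321456232 dir -0.10710960790350654
226 306 335 | 230 303 336 | 234 304 337 | 238 306 334 | 242 305 335 | 246 305 335 | 250 304 336 | 254 304 336 | 258 304 337 | 262 303 337 | 266 303 337 | 270 0 0 | 0.0285 -7 -10 [302.4 300.8]
0.0285 -7 10 [301.6 257.2]
0.0285 7 -10 [335.5 300.8]
0.0285 7 10 [336.  257.1]
-0.0055 -7 -10 [305.6 264.9]
-0.0055 -7 10 [305.1 228.5]
-0.0055 7 -10 [332.7 264.9]
-0.0055 7 10 [333.  228.4]
```

Emit:
carry_out(increments=[-13,8,-15,0,0,0.035,-13,7,-20,0,0,0.03,0,0,-30,0,0,0,0,0,-24,0,0,0,0,0,-10,0,0,0,0,0,0,0,0,0,0,0,0,0,0,0,0,0,0,0,0,0])

```text
clock: 6.38
position: [0.5191, -0.1605, 0.1506]
ee_rot: [2.338, 2.096, 0.002]
force: [0.2, 0.2, -0.5]
width: 0.148
gripper_force: 25.0
```

```bash
cat > st.py <<'E'
from h import *
from scipy.spatial.transform import Rotation as R
s=readout.observe(); M=R.from_rotvec(s['ee_rot']).as_matrix()
print((s['position']*1e3).round(2),'yaw',round(np.arctan2(M[1,1],M[0,1]),4),'z',M[:,2].round(4),s['force'].round(2),s['ft_torque'].round(3),s['width'].round(4),round(s['clock'],2))
E
python3 st.py
```

```text
Traceback (most recent call last):
  File "st.py", line 4, in <module>
    print((s['position']*1e3).round(2),'yaw',round(np.arctan2(M[1,1],M[0,1]),4),'z',M[:,2].round(4),s['force'].round(2),s['ft_torque'].round(3),s['width'].round(4),round(s['clock'],2))
                                                                                                                                                ^^^^^^^^^^^^^^^^
AttributeError: 'float' object has no attribute 'round'
```

Emit:
carry_out(increments=[-0.7,1.7,-4,0,0,0,0,0,-4,0,0,0,0,0,-4,0,0,0,0,0,-4,0,0,0,0,0,0,0,0,0])

```text
clock: 7.0
position: [0.5176, -0.1587, 0.1333]
ee_rot: [-2.339, -2.097, 0.001]
force: [0.1, -0.2, -0.3]
width: 0.153
gripper_force: 25.0
```

Emit:
carry_out(increments=[0,0,-3,0,0,0,0,0,-3,0,0,0,0,0,0,0,0,0])

```text
clock: 7.38
position: [0.5178, -0.1587, 0.1275]
ee_rot: [-2.339, -2.097, 0.0]
force: [-0.1, -0.0, -0.0]
width: 0.149
gripper_force: 25.0
```

Emit:
carry_out(increments=[0,0,-3,0,0,0,0,0,-3,0,0,0,0,0,0,0,0,0])

```text
clock: 7.75
position: [0.5178, -0.1587, 0.1215]
ee_rot: [-2.339, -2.097, 0.0]
force: [0.4, 0.0, -0.5]
width: 0.15
gripper_force: 25.0
```

Emit:
carry_out(increments=[0,0,-3,0,0,0,0,0,-3,0,0,0,0,0,0,0,0,0])

```text
clock: 8.12
position: [0.5178, -0.1587, 0.1155]
ee_rot: [-2.339, -2.097, 0.0]
force: [0.1, 0.3, -0.8]
width: 0.153
gripper_force: 25.0
```

Emit:
carry_out(increments=[0,0,-1.5,0,0,0,0,0,-1,0,0,0,0,0,-0.5,0,0,0,0,0,0,0,0,0])

```text
clock: 8.62
position: [0.5179, -0.1587, 0.1134]
ee_rot: [2.339, 2.097, 0.001]
force: [-2.2, 0.7, 9.0]
width: 0.149
gripper_force: 25.0
```

Leaf 1 goes in freely and is seated: 9 N when the flange reaches the rim, nothing before. I'll probe sideways gently to centre for the next leaf.

Emit:
carry_out(increments=[0,0,1.5,0,0,0,-0.5,0,0,0,0,0,0,0,0,0,0,0])

```text
clock: 9.0
position: [0.5177, -0.1587, 0.1143]
ee_rot: [2.339, 2.097, 0.001]
force: [2.1, 0.6, 1.0]
width: 0.152
gripper_force: 25.0
```

Emit:
carry_out(increments=[-0.5,0,0,0,0,0,0,0,0,0,0,0])

```text
clock: 9.25
position: [0.5176, -0.1587, 0.1144]
ee_rot: [2.338, 2.097, 0.001]
force: [3.9, 0.6, -1.5]
width: 0.15
gripper_force: 25.0
```

Emit:
carry_out(increments=[1.5,0,0,0,0,0,0,0,0,0,0,0])

```text
clock: 9.5
position: [0.5178, -0.1586, 0.114]
ee_rot: [-2.339, -2.096, 0.001]
force: [1.5, 0.6, -0.4]
width: 0.153
gripper_force: 25.0
```

Emit:
carry_out(increments=[0.5,0,0,0,0,0,0,0,0,0,0,0])

```text
clock: 9.75
position: [0.5184, -0.1587, 0.114]
ee_rot: [-2.339, -2.096, 0.001]
force: [0.0, 0.2, -1.4]
width: 0.152
gripper_force: 25.0
```

Emit:
carry_out(increments=[0.4,0,0,0,0,0,0,0,0,0,0,0])

```text
clock: 10.0
position: [0.5189, -0.1587, 0.1141]
ee_rot: [-2.339, -2.097, 0.001]
force: [-0.9, 0.1, -0.4]
width: 0.153
gripper_force: 25.0
```

Emit:
carry_out(increments=[0.5,0,0,0,0,0,0,0,0,0,0,0])

```text
clock: 10.25
position: [0.5192, -0.1587, 0.1141]
ee_rot: [-2.339, -2.096, 0.001]
force: [-3.6, 0.2, 1.8]
width: 0.154
gripper_force: 25.0
```

Emit:
carry_out(increments=[0.4,0,0,0,0,0,0,0,0,0,0,0])

```text
clock: 10.5
position: [0.5195, -0.1587, 0.1141]
ee_rot: [-2.339, -2.096, 0.001]
force: [-5.3, -1.0, 2.9]
width: 0.15
gripper_force: 25.0
```

Emit:
carry_out(increments=[0.4,0,0,0,0,0,0,0,0,0,0,0])

```text
clock: 10.75
position: [0.5198, -0.1587, 0.1141]
ee_rot: [-2.339, -2.096, 0.001]
force: [-5.6, 0.4, 3.3]
width: 0.15
gripper_force: 25.0
```

Travel to the roller is about 1.4 mm with the 3 mm leaf, so the effective gap is about 4.4 mm, with the wall face at x ≈ 516.2. Next I draw leaf 1 out and carry it over the dish.

Emit:
carry_out(increments=[-1.5,0,0,0,0,0,0,0,8,0,0,0,0,0,15,0,0,0,0,0,30,0,0,0,0,0,40,0,0,0,-6,30,10,0,0,-0.05,-10,45,0,0,0,-0.05,-10,45,0,0,0,-0.05,-10,45,0,0,0,-0.05,-10,45,0,0.16,-0.05,0,-10,45,-20,0.16,-0.05,0,-8,34,-20,0.16,-0.05,0,-2,0,-30,0.16,-0.05,0,0,0,-30,0.12,-0.04,0,0,0,-20,0,0,0,0,0,0,0,0,0,0,0,0,0,0,0])

```text
clock: 12.88
position: [0.4497, 0.1304, 0.1156]
ee_rot: [-2.104, -1.56, -0.735]
force: [-0.3, 0.2, -1.4]
width: 0.149
gripper_force: 25.0
```

```bash
sed -i "s/s\['width'\].round(4)/s['width']/" st.py; python3 st.py
```

```text
[449.68 130.38 115.64] yaw -0.2874 z [ 0.165   0.6124 -0.7732] [-0.33  0.24 -1.45] [-0.872  0.291  0.065] 0.1493974694586227 12.88
```

Emit:
carry_out(increments=[0,0,-25,0,0,0,0,0,-25,0,0,0,0,0,-12,0,0,0,0,0,-5,0,0,0,0,0,0,0,0,0])

```text
clock: 13.5
position: [0.4487, 0.1293, 0.0527]
ee_rot: [-2.106, -1.56, -0.727]
force: [0.7, 0.2, -0.7]
width: 0.152
gripper_force: 25.0
```

Emit:
carry_out(increments=[0,0,-2,0,0,0,0,0,-2,0,0,0,0,0,0,0,0,0])

```text
clock: 13.88
position: [0.4476, 0.1295, 0.0479]
ee_rot: [-2.106, -1.56, -0.725]
force: [0.6, 0.1, 0.1]
width: 0.15
gripper_force: 25.0
```

Emit:
carry_out(increments=[0,0,-2,0,0,0,0,0,-2,0,0,0,0,0,-1,0,0,0,0,0,0,0,0,0])

```text
clock: 14.38
position: [0.4476, 0.1294, 0.0427]
ee_rot: [-2.106, -1.559, -0.725]
force: [0.7, 0.4, -0.4]
width: 0.155
gripper_force: 25.0
```

Emit:
carry_out(increments=[0,0,0,0,0,0,0,0,0,0,0,0,0,0,0,0,0,0,0,0,0,0,0,0,0,0,0,0,0,0], grip=0.7)

```text
clock: 15.0
position: [0.4476, 0.1294, 0.0428]
ee_rot: [-2.106, -1.559, -0.725]
force: [-0.2, -0.7, 0.2]
width: 0.298
gripper_force: 0.0
```

Emit:
carry_out(increments=[0,0,15,0,0,0,0,0,40,0,0,0,0,0,50,-0.12,0.04,0,0,0,50,-0.16,0.05,0,0,0,50,-0.16,0.05,0,0,0,0,-0.16,0.05,0,0,0,0,0,0,0])

```text
clock: 15.88
position: [0.4441, 0.1417, 0.1885]
ee_rot: [-2.332, -1.763, -0.251]
force: [-1.1, 0.5, -0.4]
width: 0.299
gripper_force: 0.0
```

```bash
python3 st.py
python3 - <<'E'
from h import *
a,_=snap('wrist','w3'); b,_=snap('scene','s3')
C=np.zeros((600,800,3),np.uint8); C[:400,:640]=a[:,:,::-1]; C[400:600,:400]=cv2.resize(b[200:300,180:380,::-1],(400,200),interpolation=2); cv2.imwrite('pics/c4.png',C)
E
```

```text
[444.14 141.7  188.48] yaw -0.2681 z [ 0.0108  0.265  -0.9642] [-1.13  0.49 -0.42] [-0.405  0.119  0.02 ] 0.29932660710615494 15.88
```

View pics/c4.png

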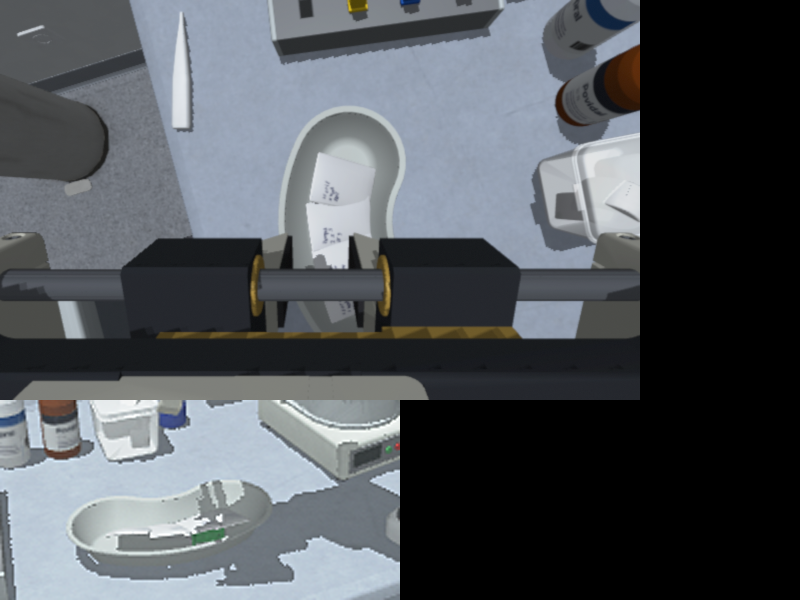

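The picture shows leaf 1 lying flat in the dish on the sachets (green head at (208,537) in the lower inset). Next is the blue leaf.

Emit:
carry_out(increments=[20,30,0,-0.134,0.005,0.03,30,40,0,-0.134,0.006,0.03,30,45,0,0,0,0.038,30,45,0,0,0,0,17,28,0,0,0,0,0,0,0,0,0,0,0,0,0,0,0,0])

```text
clock: 16.85
position: [0.5705, 0.3235, 0.1859]
ee_rot: [-2.415, -1.999, 0.016]
force: [0.9, -0.5, 0.8]
width: 0.306
gripper_force: 0.0
```

```bash
python3 st.py
```

```text
[570.48 323.55 185.92] yaw -0.1882 z [-0.0122 -0.0017 -0.9999] [ 0.89 -0.51  0.82] [-0.128  0.05   0.004] 0.30595463648893795 16.85
```

Emit:
carry_out(increments=[1.3,6.8,-20,0.002,-0.012,0.018,0,0,-40,0,0,0,0,0,-40,0,0,0,0,0,-25,0,0,0,0,0,-15,0,0,0,0,0,0,0,0,0,0,0,0,0,0,0])

```text
clock: 17.73
position: [0.5728, 0.3332, 0.0486]
ee_rot: [2.4, 2.026, 0.007]
force: [-0.6, -0.4, 0.5]
width: 0.3
gripper_force: 0.0
```

```bash
python3 st.py
```

```text
[572.77 333.22  48.55] yaw -0.1687 z [ 0.0043  0.0021 -1.    ] [-0.56 -0.38  0.46] [-0.153  0.056 -0.042] 0.30013024051636467 17.73
```

Emit:
carry_out(increments=[0,0,0,0,0,0,0,0,0,0,0,0,0,0,0,0,0,0,0,0,0,0,0,0], grip=1, newtons=30)

```text
clock: 18.23
position: [0.5725, 0.3336, 0.0482]
ee_rot: [2.399, 2.026, 0.007]
force: [-2.3, -0.0, 6.7]
width: 0.148
gripper_force: 30.0
```

Emit:
carry_out(increments=[0,0,25,0,0,0,0,0,50,0,0,0,0,0,50,0,0,0,-2,-25,30,0,0,0,-5,-45,10,0,0,0,-6,-50,0,0,0,0.02,-6,-50,0,0,0,0.02,-6,-50,0,0,0,0.023,-6,-50,0,-0.002,0.004,0,-6,-50,0,0,0,0,-6,-50,0,0,0,0,-6,-50,0,0,0,0,-4,-45,0,0,0,0,0,-24,-20,0,0,0,0,0,-30,0,0,0,0,0,-10,0,0,0,0,0,0,0,0,0,0,0,0,0,0,0])

```text
clock: 20.48
position: [0.5198, -0.1554, 0.1533]
ee_rot: [2.334, 2.102, -0.0]
force: [0.2, -0.4, -0.9]
width: 0.148
gripper_force: 30.0
```

```bash
python3 st.py
python3 - <<'E'
from h import *
im,c=snap('wrist','w5')
E
```

```text
[ 519.85 -155.42  153.32] yaw -0.1044 z [ 5.e-04 -9.e-04 -1.e+00] [ 0.15 -0.36 -0.87] [-0.086  0.069  0.045] 0.14849592902289782 20.48
```

Everything is aligned apart from about 0.7 mm in x. I'll correct that and descend in steps, watching the force.

Emit:
carry_out(increments=[-0.6,-0.1,-4,0,0,0,0,0,-4,0,0,0,0,0,-4,0,0,0,0,0,-3,0,0,0,0,0,0,0,0,0])

```text
clock: 21.15
position: [0.5184, -0.1558, 0.137]
ee_rot: [-2.335, -2.101, 0.002]
force: [-0.2, -1.2, -0.7]
width: 0.151
gripper_force: 30.0
```

Emit:
carry_out(increments=[0,0,-2,0,0,0,0,0,-2,0,0,0,0,0,0,0,0,0])

```text
clock: 21.52
position: [0.5186, -0.1559, 0.1333]
ee_rot: [-2.335, -2.101, 0.002]
force: [-1.1, -0.2, -1.0]
width: 0.149
gripper_force: 30.0
```

Emit:
carry_out(increments=[0,0,-2,0,0,0,0,0,-2,0,0,0,0,0,0,0,0,0])

```text
clock: 21.9
position: [0.5187, -0.1558, 0.1292]
ee_rot: [2.335, 2.101, -0.001]
force: [1.6, -0.5, -0.4]
width: 0.147
gripper_force: 30.0
```

Emit:
carry_out(increments=[0,0,-2,0,0,0,0,0,-2,0,0,0,0,0,0,0,0,0])

```text
clock: 22.28
position: [0.5188, -0.1558, 0.1254]
ee_rot: [2.335, 2.101, -0.001]
force: [1.3, -0.1, 2.6]
width: 0.149
gripper_force: 30.0
```

Emit:
carry_out(increments=[0,0,-2,0,0,0,0,0,-2,0,0,0,0,0,0,0,0,0])

```text
clock: 22.65
position: [0.5188, -0.1558, 0.1215]
ee_rot: [2.335, 2.101, -0.001]
force: [0.7, 0.9, 3.9]
width: 0.148
gripper_force: 30.0
```

Emit:
carry_out(increments=[0,0,-2,0,0,0,0,0,-1,0,0,0,0,0,0,0,0,0])

```text
clock: 23.02
position: [0.5189, -0.1558, 0.1185]
ee_rot: [2.335, 2.101, -0.001]
force: [0.3, 1.5, 4.6]
width: 0.151
gripper_force: 30.0
```

Emit:
carry_out(increments=[0,0,-1.5,0,0,0,0,0,-1,0,0,0,0,0,0,0,0,0])

```text
clock: 23.4
position: [0.5189, -0.1558, 0.1161]
ee_rot: [2.335, 2.101, -0.001]
force: [0.7, 0.7, 5.7]
width: 0.152
gripper_force: 30.0
```

Emit:
carry_out(increments=[0,0,-0.7,0,0,0,0,0,0,0,0,0])

```text
clock: 23.65
position: [0.5189, -0.1558, 0.1161]
ee_rot: [2.335, 2.101, -0.001]
force: [-2.9, 1.1, 13.5]
width: 0.148
gripper_force: 30.0
```

Fully seated. Friction was about 4–5 N on the way down with almost no side load, so it seems to bind. A short pull will confirm before I push it back down.

Emit:
carry_out(increments=[0,0,0.7,0,0,0,0,0,1.5,0,0,0,0,0,1.5,0,0,0,0,0,0,0,0,0,0,0,0,0,0,0])

```text
clock: 24.28
position: [0.5187, -0.1557, 0.1182]
ee_rot: [-2.335, -2.102, 0.002]
force: [5.7, -0.3, -8.0]
width: 0.15
gripper_force: 30.0
```

Emit:
carry_out(increments=[0,0,-1.5,0,0,0,0,0,-1.5,0,0,0,0,0,-0.7,0,0,0,0,0,0,0,0,0,0,0,0,0,0,0])

```text
clock: 24.9
position: [0.5189, -0.1558, 0.1161]
ee_rot: [2.335, 2.101, -0.001]
force: [0.7, 1.7, 9.2]
width: 0.149
gripper_force: 30.0
```

The pull met 8 N against a weight of 0.45 N, so the blue leaf binds. It is back on the rim; release and retreat.

Emit:
carry_out(increments=[0,0,-0.5,0,0,0,0,0,0,0,0,0,0,0,0.5,0,0,0])

```text
clock: 25.28
position: [0.5189, -0.1558, 0.1161]
ee_rot: [2.335, 2.101, -0.001]
force: [1.6, 0.8, 6.0]
width: 0.149
gripper_force: 30.0
```

Emit:
carry_out(increments=[0,0,0,0,0,0,0,0,0,0,0,0,0,0,0,0,0,0,0,0,0,0,0,0], grip=0.7)

```text
clock: 25.78
position: [0.5182, -0.1559, 0.1149]
ee_rot: [-2.335, -2.101, 0.003]
force: [-0.4, -1.1, 0.2]
width: 0.298
gripper_force: 0.0
```

Emit:
carry_out(increments=[0,0,10,0,0,0,0,0,20,0,0,0,0,0,40,0,0,0,0,0,40,0,0,0,0,-30,30,0,0,0,0,-20,0,0,0,0,0,0,0,0,0,0,0,0,0,0,0,0])

```text
clock: 26.78
position: [0.5184, -0.2047, 0.255]
ee_rot: [-2.334, -2.102, 0.002]
force: [0.7, -0.2, -0.6]
width: 0.301
gripper_force: 0.0
```

```bash
python3 st.py
python3 - <<'E'
from h import *
a,c=snap('wrist','w6'); b,_=snap('side','s6')
# predicted flange corners if seated at gauge point
p0=np.array([.5187,-.1588,.104]); ax=np.array([.9945,-.1051,0]);ay=np.array([.1051,.9945,0])
print([np.round(proj(c,p0+ax*x+ay*y+[0,0,z]),1).tolist() for x,y,z in [(0,0,.038),(-.009,.011,0),(.009,.011,0),(-.009,.011,.004),(.009,.011,.004)]])
C=np.zeros((600,800,3),np.uint8); C[:600,:480]=cv2.resize(a[130:280,250:370,::-1],(480,600),interpolation=2); C[:480,480:]=cv2.resize(b[190:310,250:330,::-1],(320,480),interpolation=2); cv2.imwrite('pics/c6.png',C)
E
```

```text
[ 518.37 -204.75  254.96] yaw -0.1046 z [-1.5e-03  1.0e-04 -1.0e+00] [ 0.69 -0.2  -0.58] [-0.065  0.066 -0.011] 0.30120285014924786 26.77
[[313.9, 137.2], [304.4, 120.6], [325.0, 120.6], [304.1, 120.8], [325.0, 120.8]]
```

View pics/c6.png

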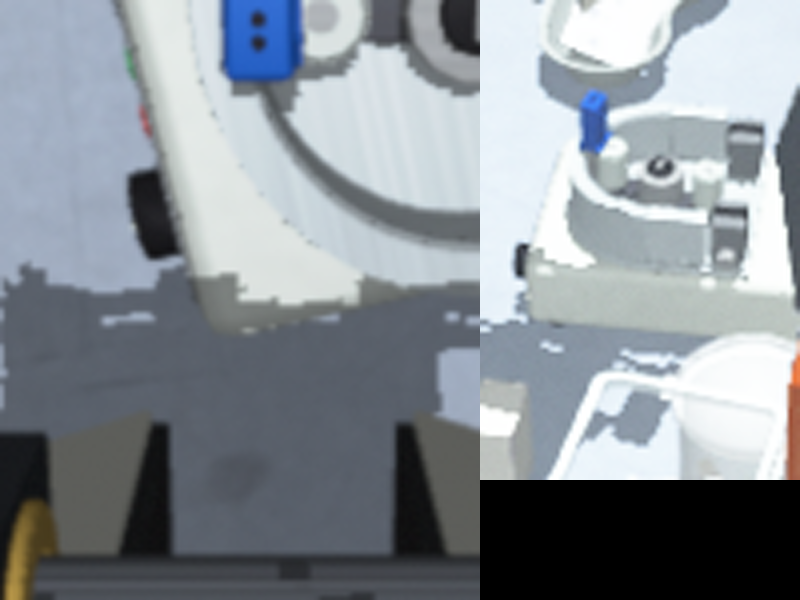

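The dots are at wrist pixel (314.5,137.5), against (313.9,137.2) predicted for a fully seated leaf. The side view shows it upright on the rim.

```bash
python3 -c "
from cell import arm; print(arm.sign_off())"
```

```text
the job is handed in; nothing more can be done
None
```

The blue 5 mm leaf is the first that binds and is left fully down in the gap with its flange on the rim; the green 3 mm leaf slipped in freely and lies in the kidney dish, yellow and red stayed in the stand, and the job was handed in at about 27 s.

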